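# Collect the sealed tins from the closing machine's catch tray

### The job

The small tin-closing machine in front of the coffee grinder has finished: pick the two sealed tins out of its shallow steel catch tray and stand both upright, side by side on the floor of the open grey tote. The third tin in the tray has no lid yet: leave it standing where it is.

Things in the scene. Friction and masses are not known exactly. Their poses are not given: they have to be found in the camera images.
- tin_1_center (a point): A sealed tin: upright cylinder 44 mm across, 44 mm high, about 0.12 kg, paper label round it, closed by a flat lid with a pull ring. Point: its centre, half-way up (22 mm above its underside); z up. The three tins stand in a row along the catch tray, about 90 mm apart, in any order. Beyond their centres the machine's base (56 mm high) begins at about 70 mm, its head (up to 0.29 m) at 95 mm.
- tin_2_center (a point): The other sealed tin, the same as tin_1 in every way; its centre, half-way up. Both stand in the catch tray: fixed, shallow, steel, 150 x 290 mm outside, its long side roughly across the robot's view (within 7 degrees of world y), floor and walls 4 mm thick, walls 16 mm high, the tins near the middle of its width.
- open_tin_center (a point): The unfinished tin: same diameter, height and label, but empty and open at the top, so that one looks into it. It stands in the same tray and must stay there. The point is its centre, half-way up (22 mm above its underside).
- tote: Open grey plastic tote, fixed to the surface, 170 x 210 mm outside (its x by its y), 55 mm high, walls and floor 5 mm thick, so 160 x 200 mm inside. Origin: centre of its underside on the work surface; x is its short side, y its long side, z up.
Things that resemble listed ones, but are neither listed nor needed, are in the scene too. Leave any turquoise look-alike of the part that bears tin_1_center alone.

How it is judged:
By the outcome, as a careful person would: the job done as asked, in the order asked, and still so for the second after the job is handed in, with the robot touching nothing.
It also fails if it takes over 64 s, if anything falls off the work surface, if the arm or the gripper's body presses on something with over 40 N, if the wrist force passes 120 N, or if a joint passes its speed limit or range.

### The arm

A 7-joint arm with a two-finger parallel gripper is mounted at the origin on a cart in front of the work surface, level with it; the furniture and walls round the work are solid. World frame = base frame: x ahead of the robot, y to its left, z up, the work surface at z = 0. Lengths are in m, angles in rad, forces in N, time in s.
With the tool pointing down it reaches from about 0.35 to 0.9 m from the base axis. Payload 8.1 kg.
Tool frame: the origin (TCP) lies at the very end of the fingers, on their centre line; the grasp point (between the pads) lies 19 mm behind it; z points along the fingers, y is the line along which they close (so a half turn about z gives the same grasp; the last joint's range is limited). The gripper opens to 85 mm and grips with 20 to 120 N. Pads are 22 mm wide; open, the fingers measure 114 mm over their backs; the gripper's body (76 mm by 85 mm) begins 54 mm behind the grasp point. The pads swing forward as they close: fully open they stand 13 mm farther back than shut.
Start: joints at [-1.385, 0.434, 0.025, 1.573, -0.012, 1.134, -0.075], TCP at [0.178, 0.599, 0.231] pointing down, gripper open.
Joint ranges: [-2.62, 2.62], [-0.44, 2.09], [-1.27, 1.32], [0.08, 2.57], [-1.32, 4.46], [0.12, 2], [-2.74, 2.74]. Speed limits (rad/s): [2.22, 2.22, 3.01, 3.01, 3.14, 3.14, 3.14].

### API

Orientations are given as a unit quaternion [x, y, z, w].
In Python, from plant import bot, cams, workorder gives the robot as it stands.
- The arm moves only by the tool jog_arm, never from a script. Its argument "moves" is a list of rows, each a list of 3 entries, a list of its own where there are three numbers: the turn, a rotation vector about the tool's x, y, z each as a share of pi rad, from -1 to 1, then the shift along the tool's x, y, z each as a share of 30 cm, from -1 to 1, then the opening, from 0 (shut) to 1 (fully open). A call has exactly 10 rows; each row is the pose to reach, as a shift and turn from the pose commanded when the call began, along the tool's axes at that moment, turning the shorter way round; what a row does not reach only later rows make up. A row lasts 1/12 s, in which the tool goes at most 41.7 mm and 7.16 degrees, less where a joint would pass 70% of its speed; a pose out of reach is approached as far as the arm can. A call with a number of a shift or a turn outside -1 to 1 is refused whole. A call with a gripper value outside its range is refused whole. The fingers move at their own pace and stop on an object; "newtons" is the grip in N (left out, the last holds). Time passes only in rows, so rows that repeat a pose let the fingers close, or fill a call up. It gives the time, the measured TCP pose, the force, the opening and the grip force at its end, in the units of the state.
- bot.sense(): the state, without advancing time (a new reading comes with each control period).
- cams.camera(name): name is "scene" or "side" or "wrist"; returns (picture, depth): 480x640x3 uint8, red, green, blue; 480x640 float32, m along the optical axis (not along the pixel's ray), 0 where there is no reading.
- cams.camera_params(name): a dict with "fx", "fy", "cx", "cy" (pixels), "T" (4x4, takes a point from camera to world coordinates). Camera axes: x right, y down, z forward; pixel columns grow to the right and rows downward; lengths in m; the calibration is good to about 2 mm. A picture is of the moment at which its call begins: read the wrist's pose just before it. camera_params takes no time and is no camera call; for the wrist camera it gives the pose at the moment of the call.
- workorder.finish_job(): hands the job in; it is judged then, once.
The state is a dict: "clock": time; "joints": joint angles; "qd": joint speeds; "joint_efforts": joint torques, N m; "tcp_pos": TCP position; "ee_rot": TCP orientation; "contact_force": force on the tool from outside, world axes, zero at the start; "torque": the same for the moment, N m; "opening": finger opening in m; "grasp_force": force on a finger pad.
Only numpy, scipy, OpenCV 4.12 (cv2) and the standard library are available. Lean on these libraries where they do the work, as an engineer would, in place of code of your own. Each camera call takes 0.05 s, during which the arm holds its last target. There are 200 camera calls.

## Working session

There is one attempt and no reset: what is moved stays moved. The work goes in short steps, Python scripts to look and compute and a tool call to move; the robot and the scene stay as the last step left them, time stands still between calls to the robot, and variables do not carry over. Pictures are saved under pics/ and viewed, at most 10 in all, crops included, and the job is handed in when it is done.

Besides the shell and the picture viewer there is one more tool, called after "Call:" as name(argument=value, ...) on one line, values as JSON. jog_arm: Moves the arm, as the interface text tells. Shift numbers are shares of 30 cm and turn numbers shares of pi rad, none past 1 either way. Its arguments: {"type":"object","properties":{"moves":{"type":"array","items":{"type":"array"}},"newtons":{"type":"number"}},"required":["moves"]}

```bash
ls; mkdir -p pics
cat > h.py <<'E'
import numpy as np,cv2
from plant import bot,cams,workorder
def grab(n,f=None):
    P=cams.camera_params(n); im,d=cams.camera(n)
    if f: cv2.imwrite('pics/'+f,im[:,:,::-1]); np.savez('pics/'+f[:-4],im=im,d=d,**P)
    return im,d,P
def cloud(d,P):
    v,u=np.mgrid[:480,:640]
    p=np.stack([(u-P['cx'])/P['fx']*d,(v-P['cy'])/P['fy']*d,d],-1)
    T=np.array(P['T']); return p@T[:3,:3].T+T[:3,3]
def ray(u,v,z,P):
    T=np.array(P['T']); r=T[:3,:3]@np.array([(u-P['cx'])/P['fx'],(v-P['cy'])/P['fy'],1]); o=T[:3,3]
    return o+r*(z-o[2])/r[2]
E
python3 - <<'E'
from h import *
for n in ['scene','side']:
    im,d,P=grab(n,n+'.png'); print(n,np.round(P['T'],3).tolist(),P['fx'])
s=bot.sense(); print({k:np.round(v,3).tolist() for k,v in s.items()})
E
```

```text
pics
scene [[0.897, -0.339, 0.285, 0.204], [-0.442, -0.669, 0.598, -0.975], [-0.012, -0.662, -0.749, 1.009], [0.0, 0.0, 0.0, 1.0]] 451.2226526418574
side [[-0.929, -0.235, 0.286, 0.183], [-0.37, 0.586, -0.72, 0.814], [0.002, -0.775, -0.632, 0.957], [0.0, 0.0, 0.0, 1.0]] 495.5389771251073
{'clock': 0.1, 'joints': [-1.385, 0.435, 0.025, 1.574, -0.012, 1.134, -0.075], 'qd': [-0.001, -0.0, -0.0, -0.003, -0.0, 0.001, 0.0], 'joint_efforts': [0.003, -67.175, 1.029, -31.69, 0.016, 0.007, 0.0], 'tcp_pos': [0.178, 0.599, 0.231], 'ee_rot': [0.144, 0.99, -0.001, -0.0], 'contact_force': [0.035, 0.117, 0.565], 'torque': [-0.019, -0.025, 0.007], 'grasp_force': 0.0, 'opening': 0.085}
```

View pics/scene.png

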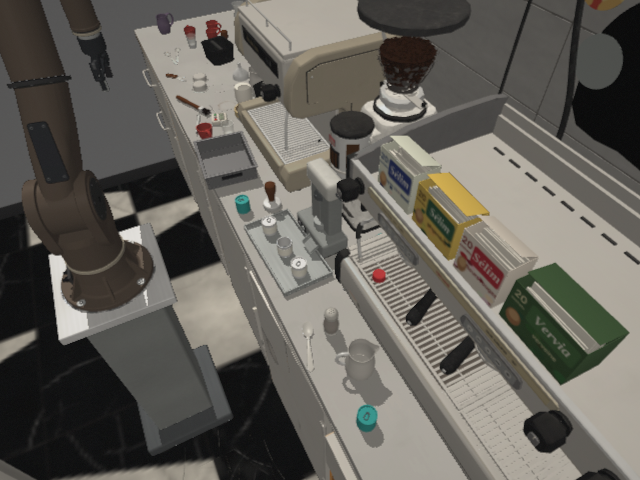

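View pics/side.png

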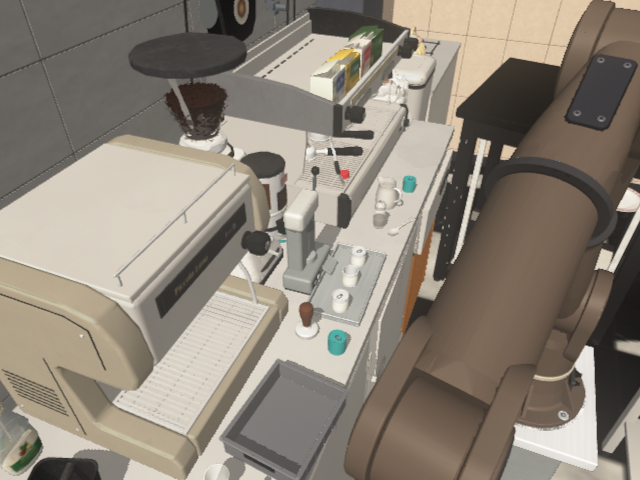

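Tins in the tray: scene (269,227), (284,247) and (299,270). The middle one seems open. The turquoise look-alikes at (242,203) and (367,418) are not in the tray. The tote is at scene (225,160). I'll measure these and confirm with an enlarged crop.

Run:
```python
from h import *
A=np.load('pics/scene.npz');B=np.load('pics/side.npz')
c1=cv2.resize(A['im'][205:295,235:335],(400,360),interpolation=cv2.INTER_CUBIC)
c2=cv2.resize(B['im'][235:325,300:400],(400,360),interpolation=cv2.INTER_CUBIC)
cv2.imwrite('pics/crop.png',np.hstack([c1,c2])[:,:,::-1])
for n,Q in (('scene',A),('side',B)):
    W=cloud(Q['d'],Q); z=W[...,2]
    m=((z>.036)&(z<.056)&(W[...,0]>.25)&(W[...,0]<.65)&(abs(W[...,1])<.5)&(Q['d']>0)).astype(np.uint8)
    k,l,st,ce=cv2.connectedComponentsWithStats(m)
    for i in range(1,k):
        if st[i,4]>25:
            q=W[l==i]; print(n,st[i],np.round(q.mean(0),3),np.round(q.min(0),3),np.round(q.max(0),3))
    m=((z>.0)&(z<.062)&(W[...,0]>.1)&(W[...,0]<.7)&(W[...,1]<.6)&(W[...,1]>.1)&(Q['d']>0))
    # tote rim
    m2=((z>.05)&(z<.06)&(W[...,0]>.15)&(W[...,0]<.7)&(W[...,1]<.6)&(W[...,1]>.15)&(Q['d']>0)).astype(np.uint8)
    k,l,st,ce=cv2.connectedComponentsWithStats(m2)
    for i in range(1,k):
        if st[i,4]>60:
            q=W[l==i]; r=cv2.minAreaRect(q[:,:2].astype(np.float32)*1000); print(n,'rim',st[i],np.round(r[0]),np.round(r[1]),round(r[2],1))
```

```text
scene [221 121  13  11  94] [0.523 0.474 0.047] [0.499 0.448 0.036] [0.544 0.5   0.055]
scene [194 127  64  48 495] [0.467 0.385 0.049] [0.36  0.201 0.036] [0.556 0.498 0.056]
scene [256 145  53  48 156] [0.598 0.094 0.048] [0.573 0.037 0.036] [0.649 0.312 0.056]
scene [205 166  52  17 266] [0.442 0.207 0.047] [0.359 0.194 0.036] [0.53  0.232 0.056]
scene [235 195  15  11 128] [0.434 0.074 0.042] [0.413 0.05  0.036] [0.457 0.1   0.048]
scene [268 195   7   5  26] [0.521 0.042 0.046] [0.513 0.036 0.037] [0.531 0.051 0.056]
scene [297 207  51  46 519] [ 0.586 -0.171  0.05 ] [ 0.553 -0.234  0.036] [ 0.649 -0.062  0.056]
scene [262 216  15  14 164] [ 0.473 -0.057  0.045] [ 0.452 -0.078  0.036] [ 0.495 -0.029  0.053]
scene [277 237  15  14 102] [ 0.481 -0.156  0.043] [ 0.459 -0.178  0.036] [ 0.502 -0.13   0.052]
scene [291 257  16  15 191] [ 0.486 -0.244  0.046] [ 0.465 -0.265  0.036] [ 0.508 -0.219  0.052]
scene [323 320  17  11  94] [ 0.477 -0.457  0.046] [ 0.462 -0.466  0.036] [ 0.5   -0.433  0.056]
scene rim [194 131  64  49 464] [458. 312.] [228. 180.] 84.0
side [373 212  14   9  79]
[... 472 characters left out ...]
 16 212] [ 0.469 -0.05   0.045] [ 0.447 -0.075  0.036] [ 0.49  -0.03   0.051]
side [186 313 102 166 380] [0.571 0.305 0.05 ] [0.568 0.059 0.04 ] [0.576 0.499 0.056]
side [302 319  10   7  41] [0.516 0.063 0.045] [0.507 0.051 0.036] [0.529 0.068 0.055]
side [329 330  18  16 240] [0.43  0.078 0.041] [0.409 0.056 0.036] [0.452 0.1   0.047]
side [ 219  359  131  121 2051] [0.46  0.314 0.051] [0.354 0.195 0.036] [0.553 0.431 0.056]
side [204 464  25  16 163] [0.528 0.468 0.047] [0.502 0.455 0.036] [0.541 0.491 0.056]
side rim [126 339 146 140 428] [578. 349.] [376. 121.] 69.7
side rim [ 219  359  131  121 1823] [453. 313.] [222. 181.] 84.0
side rim [204 464  26  16 104] [525. 470.] [46. 25.] 36.6
```

View pics/crop.png

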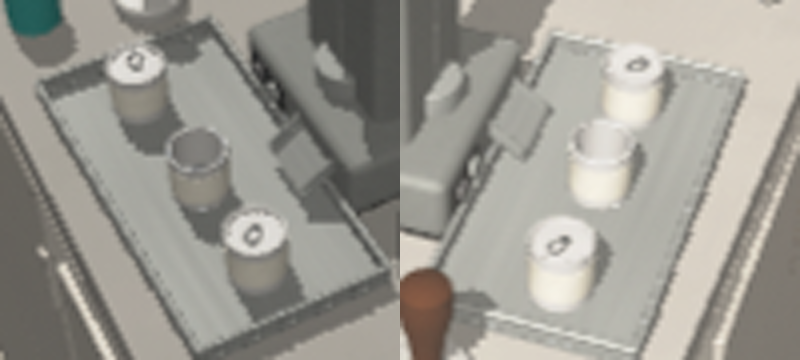

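The crop confirms it. The middle tin (scene 284,247; side 350,275) is hollow, so it's the open one. The tins at scene (269,227) and (299,270) have flat lids with pull rings and are the targets.

- **Heights:** tops are at about 0.048, as expected for 4 mm floor plus 44 mm tin.
- **Spacing:** about 94 mm.
- **Sealed tins:** (0.471,-0.053) and (0.4845,-0.241).
- **Tote:** centre (0.455,0.313), yaw -6°.

I'll close the fingers across the tray, since there's more wall clearance that way.

```bash
cat > plan.py <<'E'
import sys
from h import *
from scipy.spatial.transform import Rotation as R
def plan(pos,ydeg):
    s=bot.sense(); r=R.from_quat(s['ee_rot']); p=np.array(s['tcp_pos'])
    a=np.radians(ydeg); y=np.array([np.cos(a),np.sin(a),0]); z=np.array([0,0,-1.])
    t=R.from_matrix(np.stack([np.cross(y,z),y,z],1))
    print('turn',np.round((r.inv()*t).as_rotvec()/np.pi,4),'shift',np.round(r.inv().apply(np.array(pos)-p)/.3,4),'t',round(s['clock'],2),'p',np.round(p,4),'open',round(s['opening'],4),'grip',round(s['grasp_force'],1),'F',np.round(s['contact_force'],1))
if __name__=='__main__':
    v=list(map(float,sys.argv[1:])); plan(v[:3],v[3])
E
python3 plan.py .42 .33 .22 40; python3 plan.py .471 -.053 .22 4
```

```text
turn [-0.0004  0.0002  0.1858] shift [-1.0286 -0.6285  0.0365] t 0.1 p [0.1779 0.5987 0.2306] open 0.0854 grip 0.0 F [0.  0.1 0.6]
turn [-4.000e-04  3.000e-04  3.858e-01] shift [-1.5553 -1.8039  0.0382] t 0.1 p [0.1779 0.5987 0.2306] open 0.0854 grip 0.0 F [0.  0.1 0.6]
```

Call:
jog_arm(moves=[[[0,0,0.19],[-0.86,-0.9,0.03],1],[[0,0,0.19],[-0.86,-0.9,0.03],1],[[0,0,0.19],[-0.86,-0.9,0.03],1],[[0,0,0.19],[-0.86,-0.9,0.03],1],[[0,0,0.19],[-0.86,-0.9,0.03],1],[[0,0,0.19],[-0.86,-0.9,0.03],1],[[0,0,0.19],[-0.86,-0.9,0.03],1],[[0,0,0.19],[-0.86,-0.9,0.03],1],[[0,0,0.19],[-0.86,-0.9,0.03],1],[[0,0,0.19],[-0.86,-0.9,0.03],1]], newtons=40)

```text
clock: 0.93
tcp_pos: [0.3514, 0.2593, 0.2222]
ee_rot: [0.433, 0.901, -0.001, 0.001]
contact_force: [-0.2, -0.8, -0.2]
opening: 0.0855
grasp_force: 0.0
```

```bash
python3 plan.py .471 -.053 .15 4
```

```text
turn [-0.0002  0.0008  0.1928] shift [-1.0612 -0.3396  0.2433] t 0.93 p [0.3514 0.2593 0.2222] open 0.0855 grip 0.0 F [-0.2 -0.8 -0.2]
```

Call:
jog_arm(moves=[[[0,0,0.193],[-1,-0.34,0.1],1],[[0,0,0.193],[-1,-0.34,0.1],1],[[0,0,0.193],[-1,-0.34,0.1],1],[[0,0,0.193],[-1,-0.34,0.1],1],[[0,0,0.193],[-1,-0.34,0.1],1],[[0,0,0.193],[-1,-0.34,0.1],1],[[0,0,0.193],[-1,-0.34,0.1],1],[[0,0,0.193],[-1,-0.34,0.1],1],[[0,0,0.193],[-1,-0.34,0.1],1],[[0,0,0.193],[-1,-0.34,0.1],1]])

```text
clock: 1.77
tcp_pos: [0.4592, -0.0315, 0.192]
ee_rot: [0.68, 0.733, -0.001, -0.0]
contact_force: [-0.8, 0.0, 0.6]
opening: 0.0849
grasp_force: 0.0
```

```bash
python3 - <<'E'
from h import *
im,d,P=grab('wrist','w1.png')
W=cloud(d,P); z=W[...,2]
m=((z>.038)&(z<.054)&(W[...,0]>.42)&(W[...,0]<.53)&(W[...,1]<.0)&(W[...,1]>-.3)&(d>0)).astype(np.uint8)
k,l,st,ce=cv2.connectedComponentsWithStats(m)
for i in range(1,k):
    if st[i,4]>100:
        q=W[l==i]; print(st[i],np.round(np.median(q[:,2]),4),np.round(q.min(0),4),np.round(q.max(0),4),cv2.minEnclosingCircle(q[:,:2].astype(np.float32)))
E
python3 plan.py .471 -.053 .08 4
```

```text
[ 308  227   49   50 1924] 0.0454 [ 0.4495 -0.0739  0.038 ] [ 0.4926 -0.0302  0.0501] ((0.47116759419441223, -0.05226100981235504), 0.022312594577670097)
[309 328  45  45 707] 0.0453 [ 0.4569 -0.1741  0.038 ] [ 0.4999 -0.1299  0.0499] ((0.47855061292648315, -0.15219421684741974), 0.022322168573737144)
turn [-0.0003 -0.      0.0024] shift [-0.0795  0.0344  0.3732] t 1.82 p [ 0.459 -0.03   0.192] open 0.0854 grip 0.0 F [ 0.1  0.8 -0.5]
```

View pics/w1.png

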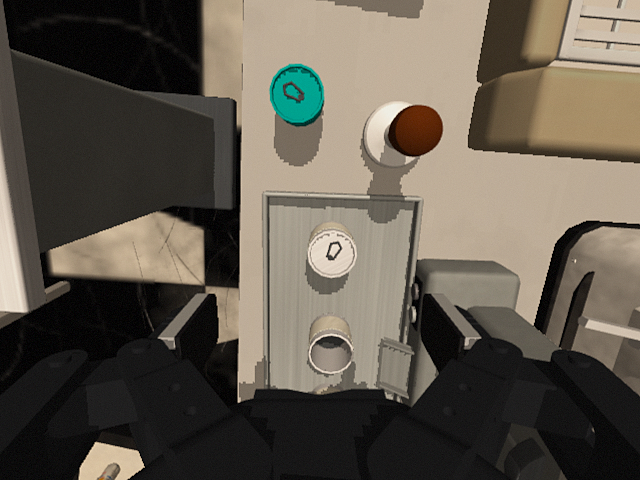

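Wrist view: the lidded tin is at (331,252) and the open one at (331,353). The refined tin 1 position is (0.4712,-0.0523), which agrees with the first measurement.

Call:
jog_arm(moves=[[[0,0,0],[-0.079,0.035,0.1],1],[[0,0,0],[-0.079,0.035,0.2],1],[[0,0,0],[-0.079,0.035,0.3],1],[[0,0,0],[-0.079,0.035,0.37],1],[[0,0,0],[-0.079,0.035,0.37],1],[[0,0,0],[-0.079,0.035,0.37],1],[[0,0,0],[-0.079,0.035,0.37],1],[[0,0,0],[-0.079,0.035,0.37],1],[[0,0,0],[-0.079,0.035,0.37],1],[[0,0,0],[-0.079,0.035,0.37],1]])

```text
clock: 2.65
tcp_pos: [0.4723, -0.0526, 0.0824]
ee_rot: [0.679, 0.735, 0.001, 0.001]
contact_force: [-0.8, -0.7, 0.2]
opening: 0.0854
grasp_force: 0.0
```

```bash
python3 plan.py .4712 -.0525 .012 4
```

```text
turn [ 0.0007 -0.0001  0.003 ] shift [ 0.0004 -0.0041  0.2345] t 2.65 p [ 0.4723 -0.0526  0.0824] open 0.0854 grip 0.0 F [-0.8 -0.7  0.2]
```

Call:
jog_arm(moves=[[[0,0,0.003],[0,-0.004,0.08],1],[[0,0,0.003],[0,-0.004,0.16],1],[[0,0,0.003],[0,-0.004,0.22],1],[[0,0,0.003],[0,-0.004,0.235],1],[[0,0,0.003],[0,-0.004,0.235],1],[[0,0,0.003],[0,-0.004,0.235],1],[[0,0,0.003],[0,-0.004,0.235],0.3],[[0,0,0.003],[0,-0.004,0.235],0.3],[[0,0,0.003],[0,-0.004,0.235],0.3],[[0,0,0.003],[0,-0.004,0.235],0.3]], newtons=40)

```text
clock: 3.48
tcp_pos: [0.4709, -0.0529, 0.0116]
ee_rot: [0.682, 0.731, 0.001, 0.0]
contact_force: [-2.2, 0.8, 12.2]
opening: 0.0433
grasp_force: 38.8
```

Call:
jog_arm(moves=[[[0,0,0],[0,0,0],0.3],[[0,0,0],[0,0,0],0.3],[[0,0,0],[0,0,0],0.3],[[0,0,0],[0,0,-0.03],0.3],[[0,0,0],[0,0,-0.1],0.3],[[0,0,0],[0,0,-0.2],0.3],[[0,0,0],[0,0,-0.3],0.3],[[0,0,0],[0,0,-0.4],0.3],[[0,0,0],[0,0,-0.5],0.3],[[0,0,0],[0,0,-0.5],0.3]])

```text
clock: 4.32
tcp_pos: [0.473, -0.0536, 0.166]
ee_rot: [0.682, 0.731, 0.003, 0.003]
contact_force: [0.5, 0.2, -1.5]
opening: 0.0431
grasp_force: 41.0
```

```bash
python3 plan.py .452 .283 .162 -6
```

```text
turn [ 0.0024 -0.0003  0.0551] shift [1.1242 0.0068 0.0139] t 4.32 p [ 0.473  -0.0536  0.166 ] open 0.0431 grip 41.0 F [ 0.5  0.2 -1.5]
```

Call:
jog_arm(moves=[[[0,0,0.055],[0.1,0,0],0.3],[[0,0,0.055],[0.2,0,0],0.3],[[0,0,0.055],[0.3,0,0],0.3],[[0,0,0.055],[0.42,0,0],0.3],[[0,0,0.055],[0.54,0,0],0.3],[[0,0,0.055],[0.66,0,0],0.3],[[0,0,0.055],[0.78,0,0],0.3],[[0,0,0.055],[0.88,0,0],0.3],[[0,0,0.055],[0.96,0,0],0.3],[[0,0,0.055],[1,0,0],0.3]])

```text
clock: 5.15
tcp_pos: [0.4485, 0.2499, 0.1608]
ee_rot: [0.741, 0.671, 0.0, -0.0]
contact_force: [0.6, -0.0, -1.7]
opening: 0.0432
grasp_force: 41.0
```

```bash
python3 - <<'E'
from h import *
im,d,P=grab('wrist','w2.png')
W=cloud(d,P); z=W[...,2]
m=((z>.051)&(z<.059)&(W[...,0]>.3)&(W[...,0]<.565)&(W[...,1]>.16)&(W[...,1]<.45)&(d>0)).astype(np.uint8)
k,l,st,ce=cv2.connectedComponentsWithStats(m)
for i in range(1,k):
    if st[i,4]>100:
        q=W[l==i]; print(st[i],np.round(q.min(0),4),np.round(q.max(0),4),cv2.minAreaRect(q[:,:2].astype(np.float32)*1000))
E
python3 plan.py .4587 .348 .10 -6
```

```text
[ 181    0   73  296 4768] [0.354  0.2114 0.051 ] [0.3919 0.4174 0.0578] ((382.6796875, 313.848388671875), (204.67782592773438, 37.528255462646484), 84.1888427734375)
[ 386    0   75  297 4774] [0.4969 0.1955 0.051 ] [0.5539 0.4014 0.0575] ((537.4839477539062, 297.1595458984375), (205.8303985595703, 36.865196228027344), 76.30030059814453)
turn [-0.0001 -0.0003  0.002 ] shift [0.3253 0.0019 0.2026] t 5.2 p [0.4486 0.2509 0.1607] open 0.043 grip 41.0 F [ 0.3  3.1 -0.1]
```

View pics/w2.png

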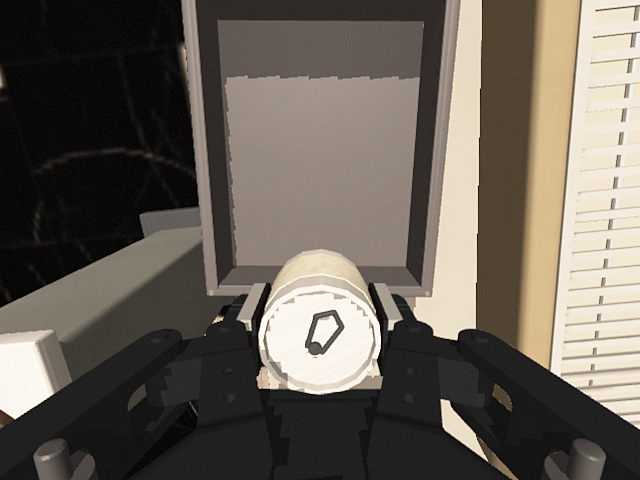

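The tin is held upright (lid at pixel 320,335). The tote's long rims match the earlier fit. Next I'll place tin 1 at tote y +35 mm.

Call:
jog_arm(moves=[[[0,0,0.002],[0.1,0,0],0.3],[[0,0,0.002],[0.2,0,0],0.3],[[0,0,0.002],[0.3,0,0],0.3],[[0,0,0.002],[0.325,0.002,0.05],0.3],[[0,0,0.002],[0.325,0.002,0.15],0.3],[[0,0,0.002],[0.325,0.002,0.25],0.3],[[0,0,0.002],[0.325,0.002,0.33],0.3],[[0,0,0.002],[0.325,0.002,0.38],0.3],[[0,0,0.002],[0.325,0.002,0.4],0.3],[[0,0,0.002],[0.325,0.002,0.4],0.3]])

```text
clock: 6.03
tcp_pos: [0.4599, 0.3415, 0.0398]
ee_rot: [0.745, 0.667, -0.001, 0.0]
contact_force: [0.0, -0.2, -1.7]
opening: 0.0434
grasp_force: 41.0
```

```bash
python3 plan.py .4587 .348 .0135 -6
```

```text
turn [-0.0004  0.0008 -0.002 ] shift [ 0.0213 -0.0064  0.0875] t 6.03 p [0.4599 0.3415 0.0398] open 0.0434 grip 41.0 F [ 0.  -0.2 -1.7]
```

Call:
jog_arm(moves=[[[0,0,0],[0.01,0,0.03],0.3],[[0,0,0],[0.01,0,0.05],0.3],[[0,0,0],[0.01,0,0.07],0.3],[[0,0,0],[0.01,0,0.08],0.3],[[0,0,0],[0.01,0,0.086],0.3],[[0,0,0],[0.01,0,0.086],0.3],[[0,0,0],[0.01,0,0.086],0.3],[[0,0,0],[0.01,0,0.086],0.3],[[0,0,0],[0.01,0,0.086],0.3],[[0,0,0],[0.01,0,0.086],0.3]])

```text
clock: 6.87
tcp_pos: [0.4607, 0.3464, 0.0153]
ee_rot: [0.745, 0.667, 0.0, -0.0]
contact_force: [0.7, 0.8, -1.7]
opening: 0.043
grasp_force: 41.0
```

```bash
python3 plan.py .4587 .348 .0135 -6
```

```text
turn [ 0.0001 -0.0001 -0.0016] shift [ 0.0046 -0.0073  0.0058] t 6.87 p [0.4607 0.3464 0.0153] open 0.043 grip 41.0 F [ 0.7  0.8 -1.7]
```

Call:
jog_arm(moves=[[[0,0,0],[0,0,0.004],0.3],[[0,0,0],[0,0,0.008],0.3],[[0,0,0],[0,0,0.008],0.3],[[0,0,0],[0,0,0.008],0.6],[[0,0,0],[0,0,0.008],0.75],[[0,0,0],[0,0,0.008],0.75],[[0,0,0],[0,0,0.008],0.75],[[0,0,0],[0,0,0.008],0.75],[[0,0,0],[0,0,-0.1],0.75],[[0,0,0],[0,0,-0.2],0.75]])

```text
clock: 7.7
tcp_pos: [0.4596, 0.3453, 0.0745]
ee_rot: [0.745, 0.667, -0.002, 0.0]
contact_force: [0.5, 0.8, -0.1]
opening: 0.064
grasp_force: 0.0
```

Call:
jog_arm(moves=[[[0,0,0],[0,0,-0.1],0.75],[[0,0,0],[0,0,-0.2],0.75],[[0,0,0],[0,0,-0.3],1],[[0,0,0],[-0.13,0,-0.3],1],[[0,0,0],[-0.26,0,-0.3],1],[[0,0,0],[-0.39,0,-0.3],1],[[0,0,0],[-0.52,0,-0.3],1],[[0,0,0],[-0.65,0,-0.3],1],[[0,0,0],[-0.78,0,-0.3],1],[[0,0,0],[-0.9,0,-0.3],1]])

```text
clock: 8.53
tcp_pos: [0.4303, 0.0758, 0.1651]
ee_rot: [0.745, 0.667, 0.0, -0.0]
contact_force: [0.8, -0.6, -0.1]
opening: 0.0858
grasp_force: 0.0
```

```bash
python3 - <<'E'
from h import *
im,d,P=grab('side','s2.png')
W=cloud(d,P); z=W[...,2]
m=((z>.038)&(z<.06)&(W[...,0]>.40)&(W[...,0]<.51)&(W[...,1]>.26)&(W[...,1]<.40)&(d>0)).astype(np.uint8)
k,l,st,ce=cv2.connectedComponentsWithStats(m)
for i in range(1,k):
    if st[i,4]>50:
        q=W[l==i]; print(st[i],np.round(np.median(q,0),4),cv2.minEnclosingCircle(q[:,:2].astype(np.float32)))
E
python3 plan.py .4845 -.2405 .16 4
```

```text
[267 418  22  24 411] [0.4584 0.3478 0.0463] ((0.45814424753189087, 0.3460769057273865), 0.023556770756840706)
turn [-0.0002  0.0005 -0.0595] shift [-1.0024  0.3038  0.0188] t 8.58 p [0.4292 0.0688 0.1652] open 0.0854 grip 0.0 F [-2.3 -8.2 -0.2]
```

Tin 1 is standing in the tote at (0.458,0.346), top at about 0.047. Next is tin 2.

Call:
jog_arm(moves=[[[0,0,-0.06],[-0.13,0.04,0],1],[[0,0,-0.06],[-0.26,0.08,0],1],[[0,0,-0.06],[-0.39,0.12,0],1],[[0,0,-0.06],[-0.52,0.16,0],1],[[0,0,-0.06],[-0.65,0.2,0],1],[[0,0,-0.06],[-0.78,0.24,0],1],[[0,0,-0.06],[-0.86,0.27,0],1],[[0,0,-0.06],[-0.92,0.29,0],1],[[0,0,-0.06],[-0.92,0.3,0],1],[[0,0,-0.06],[-0.92,0.3,0],1]])

```text
clock: 9.42
tcp_pos: [0.4905, -0.2073, 0.1649]
ee_rot: [0.68, 0.734, -0.0, 0.0]
contact_force: [0.8, 1.2, 0.2]
opening: 0.0854
grasp_force: 0.0
```

```bash
python3 - <<'E'
from h import *
im,d,P=grab('wrist','w3.png')
W=cloud(d,P); z=W[...,2]
m=((z>.038)&(z<.054)&(W[...,0]>.42)&(W[...,0]<.53)&(W[...,1]<.0)&(W[...,1]>-.3)&(d>0)).astype(np.uint8)
k,l,st,ce=cv2.connectedComponentsWithStats(m)
for i in range(1,k):
    if st[i,4]>100:
        q=W[l==i]; print(st[i],np.round(np.median(q[:,2]),4),np.round(q.min(0),4),np.round(q.max(0),4),cv2.minEnclosingCircle(q[:,:2].astype(np.float32)))
E
python3 plan.py .4845 -.2405 .08 4
```

```text
[281 135  59  60 618] 0.0476 [ 0.4567 -0.1742  0.0381] [ 0.5003 -0.131   0.0503] ((0.4784795939922333, -0.15270470082759857), 0.022016242146492004)
[ 283  246   54   54 2269] 0.0454 [ 0.4625 -0.2614  0.038 ] [ 0.5061 -0.2174  0.0496] ((0.48447734117507935, -0.2394808977842331), 0.022351810708642006)
turn [-0.0001 -0.0001  0.0027] shift [-0.1136 -0.0282  0.2824] t 9.47 p [ 0.4903 -0.2059  0.1647] open 0.0856 grip 0.0 F [ 0.5 -0.   0.4]
```

View pics/w3.png

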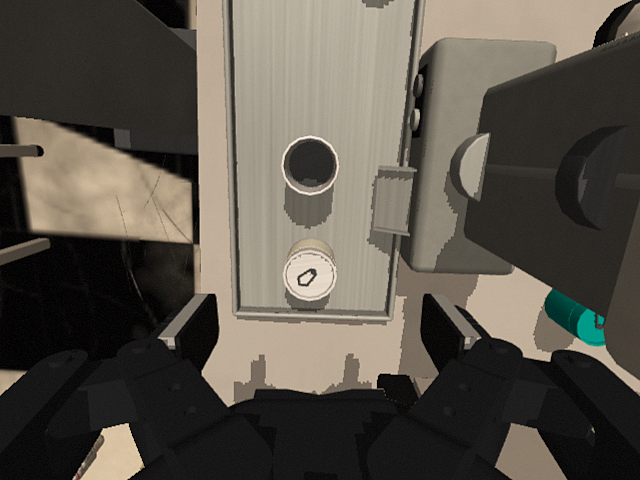

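Wrist view: the sealed tin 2 is at (310,274) and the open tin at (310,165), undisturbed. Tin 2 measures (0.4845,-0.2395).

Call:
jog_arm(moves=[[[0,0,0.003],[-0.06,-0.015,0],1],[[0,0,0.003],[-0.11,-0.028,0.05],1],[[0,0,0.003],[-0.11,-0.028,0.15],1],[[0,0,0.003],[-0.11,-0.028,0.22],1],[[0,0,0.003],[-0.11,-0.028,0.27],1],[[0,0,0.003],[-0.11,-0.028,0.28],1],[[0,0,0.003],[-0.11,-0.028,0.28],1],[[0,0,0.003],[-0.11,-0.028,0.28],1],[[0,0,0.003],[-0.11,-0.028,0.28],1],[[0,0,0.003],[-0.11,-0.028,0.28],1]])

```text
clock: 10.3
tcp_pos: [0.4852, -0.2398, 0.0821]
ee_rot: [0.682, 0.731, 0.001, 0.001]
contact_force: [0.2, -0.6, -0.4]
opening: 0.0852
grasp_force: 0.0
```

```bash
python3 plan.py .4845 -.2395 .013 4
```

```text
turn [0.0006 0.0002 0.    ] shift [ 0.0014 -0.0028  0.2303] t 10.3 p [ 0.4852 -0.2398  0.0821] open 0.0852 grip 0.0 F [ 0.2 -0.6 -0.4]
```

Call:
jog_arm(moves=[[[0,0,0],[0,-0.003,0.08],1],[[0,0,0],[0,-0.003,0.16],1],[[0,0,0],[0,-0.003,0.22],1],[[0,0,0],[0,-0.003,0.23],1],[[0,0,0],[0,-0.003,0.23],1],[[0,0,0],[0,-0.003,0.23],1],[[0,0,0],[0,-0.003,0.23],0.3],[[0,0,0],[0,-0.003,0.23],0.3],[[0,0,0],[0,-0.003,0.23],0.3],[[0,0,0],[0,-0.003,0.23],0.3]], newtons=40)

```text
clock: 11.13
tcp_pos: [0.4841, -0.2401, 0.0129]
ee_rot: [0.682, 0.731, 0.0, 0.001]
contact_force: [-0.1, 1.6, 9.2]
opening: 0.0433
grasp_force: 39.1
```

Call:
jog_arm(moves=[[[0,0,0],[0,0,0],0.3],[[0,0,0],[0,0,0],0.3],[[0,0,0],[0,0,0],0.3],[[0,0,0],[0,0,-0.03],0.3],[[0,0,0],[0,0,-0.1],0.3],[[0,0,0],[0,0,-0.2],0.3],[[0,0,0],[0,0,-0.3],0.3],[[0,0,0],[0,0,-0.4],0.3],[[0,0,0],[0,0,-0.5],0.3],[[0,0,0],[0,0,-0.5],0.3]])

```text
clock: 11.97
tcp_pos: [0.4858, -0.2418, 0.1677]
ee_rot: [0.682, 0.731, 0.002, 0.004]
contact_force: [0.8, -0.9, -1.2]
opening: 0.0427
grasp_force: 41.0
```

```bash
python3 plan.py .4513 .28 .162 -6
```

```text
turn [0.0024 0.0007 0.0551] shift [1.7431 0.0041 0.0139] t 11.97 p [ 0.4858 -0.2418  0.1677] open 0.0427 grip 41.0 F [ 0.8 -0.9 -1.2]
```

Call:
jog_arm(moves=[[[0,0,0.055],[0.08,0,0],0.3],[[0,0,0.055],[0.18,0,0],0.3],[[0,0,0.055],[0.3,0,0],0.3],[[0,0,0.055],[0.42,0,0],0.3],[[0,0,0.055],[0.54,0,0],0.3],[[0,0,0.055],[0.66,0,0],0.3],[[0,0,0.055],[0.78,0,0],0.3],[[0,0,0.055],[0.88,0,0],0.3],[[0,0,0.055],[0.96,0,0],0.3],[[0,0,0.055],[1,0,0],0.3]])

```text
clock: 12.8
tcp_pos: [0.462, 0.0629, 0.162]
ee_rot: [0.741, 0.671, 0.0, -0.001]
contact_force: [0.6, -0.1, -1.6]
opening: 0.0433
grasp_force: 41.0
```

```bash
python3 plan.py .4513 .28 .15 -6
```

```text
turn [-0.0003 -0.0003  0.0017] shift [ 0.7164 -0.1072  0.0409] t 12.8 p [0.462  0.0629 0.162 ] open 0.0433 grip 41.0 F [ 0.6 -0.1 -1.6]
```

Call:
jog_arm(moves=[[[0,0,0],[0.1,-0.05,0],0.3],[[0,0,0],[0.22,-0.1,0],0.3],[[0,0,0],[0.34,-0.107,0],0.3],[[0,0,0],[0.46,-0.107,0],0.3],[[0,0,0],[0.57,-0.107,0],0.3],[[0,0,0],[0.65,-0.107,0],0.3],[[0,0,0],[0.7,-0.107,0],0.3],[[0,0,0],[0.7,-0.107,0.04],0.3],[[0,0,0],[0.7,-0.107,0.14],0.3],[[0,0,0],[0.7,-0.107,0.2],0.3]])

```text
clock: 13.63
tcp_pos: [0.4521, 0.2709, 0.1007]
ee_rot: [0.743, 0.67, -0.0, 0.0]
contact_force: [-1.8, 0.4, -1.5]
opening: 0.0432
grasp_force: 41.1
```

```bash
python3 plan.py .4513 .28 .0145 -6
```

```text
turn [-0.0001  0.0002  0.0004] shift [ 0.0302 -0.0059  0.2873] t 13.63 p [0.4521 0.2709 0.1007] open 0.0432 grip 41.1 F [-1.8  0.4 -1.5]
```

Call:
jog_arm(moves=[[[0,0,0],[0.01,-0.003,0.06],0.3],[[0,0,0],[0.01,-0.003,0.14],0.3],[[0,0,0],[0.01,-0.003,0.2],0.3],[[0,0,0],[0.01,-0.003,0.24],0.3],[[0,0,0],[0.01,-0.003,0.255],0.3],[[0,0,0],[0.01,-0.003,0.265],0.3],[[0,0,0],[0.01,-0.003,0.27],0.3],[[0,0,0],[0.01,-0.003,0.275],0.3],[[0,0,0],[0.01,-0.003,0.275],0.3],[[0,0,0],[0.01,-0.003,0.275],0.3]])

```text
clock: 14.47
tcp_pos: [0.4523, 0.2749, 0.0201]
ee_rot: [0.743, 0.67, 0.001, -0.0]
contact_force: [0.1, -0.4, -1.4]
opening: 0.0431
grasp_force: 41.1
```

```bash
python3 plan.py .4513 .28 .014 -6
```

```text
turn [ 0.0002 -0.0003  0.0004] shift [ 0.0166 -0.0051  0.0204] t 14.47 p [0.4523 0.2749 0.0201] open 0.0431 grip 41.1 F [ 0.1 -0.4 -1.4]
```

Call:
jog_arm(moves=[[[0,0,0],[0,0,0.007],0.3],[[0,0,0],[0,0,0.014],0.3],[[0,0,0],[0,0,0.02],0.3],[[0,0,0],[0,0,0.022],0.3],[[0,0,0],[0,0,0.022],0.3],[[0,0,0],[0,0,0.022],0.6],[[0,0,0],[0,0,0.022],0.75],[[0,0,0],[0,0,0.022],0.75],[[0,0,0],[0,0,0.022],0.75],[[0,0,0],[0,0,0.022],0.75]])

```text
clock: 15.3
tcp_pos: [0.4519, 0.2746, 0.0128]
ee_rot: [0.743, 0.67, -0.0, 0.0]
contact_force: [0.5, 0.5, 0.3]
opening: 0.0639
grasp_force: 0.0
```

Call:
jog_arm(moves=[[[0,0,0],[0,0,-0.1],0.75],[[0,0,0],[0,0,-0.2],0.75],[[0,0,0],[0,0,-0.3],0.75],[[0,0,0],[0,0,-0.4],0.75],[[0,0,0],[0,0,-0.5],0.75],[[0,0,0],[-0.13,0,-0.5],0.75],[[0,0,0],[-0.26,0,-0.5],0.75],[[0,0,0],[-0.39,0,-0.5],0.75],[[0,0,0],[-0.5,0,-0.5],0.75],[[0,0,0],[-0.5,0,-0.5],0.75]])

```text
clock: 16.13
tcp_pos: [0.4352, 0.1188, 0.1631]
ee_rot: [0.745, 0.667, -0.001, -0.0]
contact_force: [0.3, -0.3, 0.2]
opening: 0.0641
grasp_force: 0.0
```

Run:
```python
from h import *
im,d,P=grab('side','s3.png')
W=cloud(d,P); z=W[...,2]
for a,b in((.24,.31),(.315,.4),(-.2,-.1)):
    m=((z>.038)&(z<.06)&(W[...,0]>.40)&(W[...,0]<.51)&(W[...,1]>a)&(W[...,1]<b)&(d>0)).astype(np.uint8)
    q=W[m>0]
    if len(q): print(len(q),np.round(np.median(q,0),4),cv2.minEnclosingCircle(q[:,:2].astype(np.float32)))
cv2.imwrite('pics/s3c.png',cv2.resize(im[240:480,180:400],None,fx=2.4,fy=2.4)[:,:,::-1])
```

```text
359 [0.4498 0.2773 0.0461] ((0.45102396607398987, 0.2745218276977539), 0.023703964427113533)
407 [0.4583 0.3481 0.0463] ((0.45967721939086914, 0.34676724672317505), 0.023379893973469734)
56 [ 0.4646 -0.1512  0.044 ] ((0.4740198850631714, -0.1536770761013031), 0.024087419733405113)
```

View pics/s3c.png

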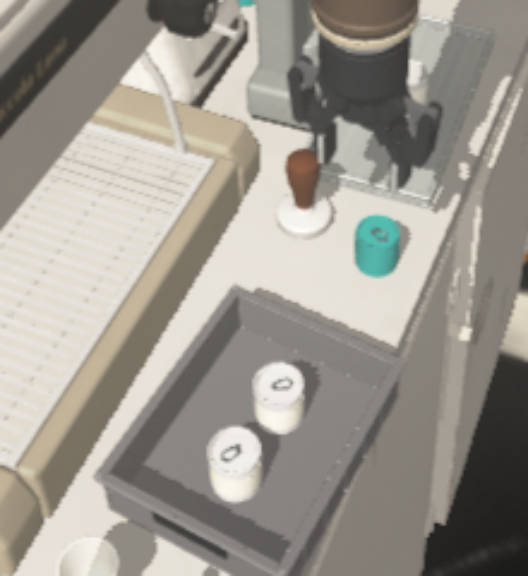

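Both sealed tins stand upright side by side in the tote (crop 278,395 and 235,462). The open tin is still in the tray, and the arm is clear of everything.

```bash
python3 -c "
from plant import workorder; print(workorder.finish_job())"
```

```text
the job is handed in; nothing more can be done
None
```

Both sealed tins stand upright side by side on the tote floor, the open tin is still standing in the tray, and I handed the job in at about 16 s.

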